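# Fish the long spindle blank out from under the parts catcher's hood

### The job

The lathe's parts catcher holds a long square metal bar that reaches far under the fixed hood. Bring it out through the opening of the catcher by raising its free end and drawing it out slantwise, and finish while holding it motionless in the gripper, with the whole bar in the air, every part of it clearly (about 10 cm) above the catcher's hood and touching nothing but the fingers. Do not put it down or let go, and leave the two brass knobs, the oil bottle and the black gauge case where they are.

Things in the scene. Friction and masses are not known exactly. Their poses are not given: they have to be found in the camera images.
- catcher: Blue steel box, fixed on the table: 188 mm wide (its x), 348 mm long (its y, -172 to +176 mm), walls 4 mm thick, 118 mm high, floor 6 mm. Origin on the table surface, z up. Open on top from y = -168 to +10 mm, hooded from there to the +y end. Inside, two black cross ribs 8 mm thick at y = +40 and -120 mm carry the bar, tops 66 mm above the table; elsewhere it is empty down to the floor.
- hood_edge (a point): Middle of the yellow edge of the fixed white hood, where the opening begins, at the hood's top, 122 mm above the table. The hood is 4 mm thick (underside 118 mm above the table) and covers the +y part of the catcher. Axes as the catcher's.
- opening (a point): Centre of the opening, 122 mm above the table; 178 mm long (catcher's y) by 180 mm wide (its x). Axes as the catcher's.
- bar_center (a point): Centre of the loose bar, half-way up: 300 mm long (its y), 20 by 20 mm, aluminium with 24 mm brass ends, about 0.3 kg. It lies level on the ribs, centre 76 mm above the table, along the catcher's y within 0.06 rad, its middle within 8 mm lengthways and 20 mm sideways of the catcher's origin. Its +y end is under the hood, its -y end in the opening; it passes the opening only tilted.
- bar_open_end (a point): Middle of the bar's end face that lies in the opening (150 mm from its centre, towards its -y).
- bar_hood_end (a point): Middle of the bar's end face under the hood (150 mm from its centre, towards its +y).
- knob_a: Bystander: brass ball knob, 31 mm across, its stem in a hole of the flat aluminium fixture plate (140 by 110 mm, 14 mm high) and standing 39 mm above the plate. Origin at the stem's foot.
- knob_b: Bystander: a second, equal brass knob in the same plate.
- oil: Bystander: yellow oil bottle with a red cap, 60 mm across, 130 mm tall, standing on the table. Origin at the centre of its underside.
- gauge_case: Bystander: black flat gauge case, 90 by 150 mm, 34 mm high, lying on the table. Origin at the centre of its underside.

How it is judged:
By the outcome, as a careful person would: the job done as asked, in the order asked, and still so for the second after the job is handed in, while the arm keeps its last pose, push and grip.
It also fails if it takes over 38 s, if anything falls off the work surface, if the arm or the gripper's body presses on something with over 40 N, if the wrist force passes 120 N, or if a joint passes its speed limit or range.

### The arm

A 6-joint arm with a two-finger parallel gripper is mounted at the origin on the work surface. World frame = base frame: x ahead of the robot, y to its left, z up, the work surface at z = 0. Lengths are in m, angles in degrees, forces in N, time in s.
With the tool pointing down it reaches from about 0.35 to 0.725 m from the base axis. Payload 6 kg.
Tool frame: the origin (TCP) lies at the very end of the fingers, on their centre line; the grasp point (between the pads) lies 19 mm behind it (r.tcp_to_grasp is the distance from the TCP to the grasp point, in m); x points along the fingers, z is the direction in which the jaws open and shut, and the axes are right-handed (so a half turn about x gives the same grasp; the last joint's range is limited). The gripper opens to 85 mm and grips with 20 to 120 N. Pads are 22 mm wide; open, the fingers measure 114 mm over their backs; the gripper's body (76 mm by 85 mm) begins 54 mm behind the grasp point. The pads swing forward as they close: fully open they stand 13 mm farther back than shut.
Start: joints at [92.401, 2.303, 4.859, 0, -92.561, -19.12], TCP at [0.173, 0.575, 0.231] pointing down, gripper open.
Joint ranges: [-146.85, 146.85], [-73.84, 115.35], [-62.03, 85.46], [-188.31, 113.3], [-161.28, -10.13], [-171.36, 171.36]. Speed limits (degrees/s): [147.25, 147.25, 172.46, 180, 180, 180].

### API

Orientations are given as a 3x3 rotation matrix whose columns are the frame's x, y, z axes.
In Python, from station import r gives the robot as it stands.
- The arm moves only by the tool step_arm, never from a script. Its argument "steps" is a list of rows, each a list of 6 numbers: the shift along the tool's x, y, z normalised to -1 to 1, where 1 is 30 cm, then the turn, a rotation vector about the tool's x, y, z normalised to -1 to 1, where 1 is 45 degrees. A call has 1 to 5 rows; each row is the pose to reach, as a shift and turn from the pose measured when the call began, along the tool's axes at that moment; what a row does not reach only later rows make up. A row lasts 1/12 s, in which the tool goes at most 41.7 mm and 7.16 degrees, less where a joint would pass 70% of its speed; a pose out of reach is approached as far as the arm can. A call with a number of a shift or a turn outside -1 to 1 is refused whole. A call with a gripper value outside its range is refused whole. "claw" is the opening in per cent of the stroke, from 0 (shut) to 100 (fully open), set as the call begins (left out, the last holds). The fingers move at their own pace and stop on an object; "force" is the grip in N (left out, the last holds). Time passes only in rows, so rows that repeat a pose let the fingers close. It gives the time, the measured TCP pose, the force and the opening at its end, in the units of the state.
- r.state(): the state, without advancing time (a new reading comes with each control period).
- r.read_camera(name): name is "scene" or "top" or "wrist"; returns a dict with "image" (480x640x3 uint8, red, green, blue), "camera_matrix" (3x3 intrinsics, pixels), "dist_coeffs" ([k1, k2, p1, p2, k3] as OpenCV has them; the pictures are not rectified), "eye" and "orientation" of the camera in the world. Camera axes: x right, y up, looking along -z (the intrinsics and any distortion apply to the point x, -y, -z); pixel columns grow to the right and rows downward; lengths in m; the calibration is good to about 2 mm. A picture is of the moment at which its call begins. There is no depth.
- r.hand_in(): hands the job in, once; it reports no verdict.
Trained networks look in the newest picture that a camera, given by its name, has taken for a name from the list of things; names that differ only in an ending like _2 or _b are one class to them, and where a whole thing is asked for, a point or a joint stands for the part that bears it (a point fixed in the world has none). Each returns a list of dicts, best first, with "conf" (0 to 1); they miss things now and then, are a little off and sometimes report something else, mostly with a low value. They report only what shows in the picture. A call takes as long as a camera call.
- r.silhouettes(camera, query): "region" (480x640 bool, what is visible of it) and "box" ([left, top, right, bottom] as shares, 0 to 1, of the picture: columns of its width, rows of its height, round what is visible of it).
- r.tip_of(camera, query): "point" ([column, row] as shares, 0 to 1, of the picture: columns of its width, rows of its height: a listed point, or the origin of a listed thing).
The state is a dict: "time_s": time; "qpos": joint angles; "joint_velocities": joint speeds; "tau": joint torques, N m; "tool_pos": TCP position; "ee_rot": TCP orientation; "wrist_force": force on the tool from outside, world axes, zero at the start; "moment": the same for the moment, N m; "width": finger opening in m.
Only numpy, scipy, OpenCV 4.12 (cv2) and the standard library are available. Lean on these libraries where they do the work, as an engineer would, in place of code of your own. Each camera call takes 0.05 s, during which the arm holds its last target.

## Working session

There is one attempt and no reset: what is moved stays moved. The work goes in short steps, Python scripts to look and compute and a tool call to move; the robot and the scene stay as the last step left them, time stands still between calls to the robot, and variables do not carry over. Pictures are saved under pics/ and viewed, and the job is handed in when it is done.

Besides the shell and the picture viewer there is one more tool, called after "Emit:" by a JSON object that holds its "op" and its "data". step_arm: Moves the arm, as the interface text tells. Scaled input: -1 to 1 covers 30 cm each way for a shift and 45 degrees each way for a turn. Its arguments: {"type":"object","properties":{"steps":{"type":"array"},"claw":{"type":"number"},"force":{"type":"number"}},"required":["steps"]}

```bash
ls; mkdir -p pics; python3 - <<'E'
from station import r
import cv2
s=r.state()
for k in s: print(k,s[k])
for c in ["scene","top","wrist"]:
    d=r.read_camera(c)
    cv2.imwrite(f"pics/{c}0.png",d["image"][:,:,::-1])
    print(c,d["eye"],d["orientation"],d["camera_matrix"],d["dist_coeffs"])
    for q in ["catcher","hood_edge","opening","bar_center","bar_open_end","bar_hood_end","knob_a","oil","gauge_case"]:
        for x in r.tip_of(c,q)[:2]:
            print(c,q,round(x["conf"],2),[round(x["point"][0]*640,1),round(x["point"][1]*480,1)])
E
```

```text
pics
time_s 0.0
qpos [ 9.24002604e+01  2.33871378e+00  4.80190817e+00 -2.68382797e-02
 -9.25603596e+01 -1.91192118e+01]
joint_velocities [-0.02078051 -0.02925241  0.05928946 -0.05149859 -0.02639004  0.06620602]
tau [ 1.22195420e-04 -3.68204927e+01  3.47425497e+01  6.93261355e+00
 -5.31276630e-03  1.00439507e-05]
tool_pos [0.17243507 0.57435057 0.23027334]
ee_rot [[-3.96515349e-04  9.57733321e-01 -2.87657310e-01]
 [-1.71396661e-03 -2.87657560e-01 -9.57731795e-01]
 [-9.99998453e-01  1.13279667e-04  1.75558357e-03]]
wrist_force [ 0.07959742 -0.5569925   0.32366394]
moment [-0.00361023  0.03020297 -0.01901093]
width 0.0857306399203939
scene [1.13321929 0.90695078 0.99909528] [[-0.80654874 -0.38580305  0.44792314]
 [ 0.59079894 -0.49928037  0.63377893]
 [-0.02087462  0.77580611  0.63062598]] [[582.56443779   0.         321.31172189]
 [  0.         582.56443779 231.47560726]
 [  0.           0.           1.        ]] [-0.00401441  0.          0.          0.          0.        ]
scene catcher 0.84 [308.0, 290.4]
scene hood_edge 0.7 [307.1, 251.2]
scene opening 0.68 [302.2, 231.4]
scene bar_
[... 582 characters left out ...]
edge 0.74 [302.7, 204.2]
top opening 0.71 [330.7, 223.3]
top opening 0.65 [156.5, 284.1]
top bar_center 0.91 [302.5, 210.0]
top bar_open_end 0.6 [353.1, 241.1]
top bar_open_end 0.53 [188.3, 222.1]
top knob_a 0.67 [174.0, 308.5]
top knob_a 0.44 [156.9, 282.5]
top oil 0.73 [188.1, 221.0]
top gauge_case 0.73 [174.3, 305.6]
wrist [0.24030564 0.55502634 0.3745986 ] [[-2.87917821e-01  9.19906379e-01  2.66224684e-01]
 [-9.57655115e-01 -2.76595390e-01 -7.99479212e-02]
 [ 9.19175733e-05 -2.77969861e-01  9.60589792e-01]] [[378.63969598   0.         315.91212448]
 [  0.         378.63969598 244.52601299]
 [  0.           0.           1.        ]] [-0.0423153  0.         0.         0.         0.       ]
```

View pics/scene0.png

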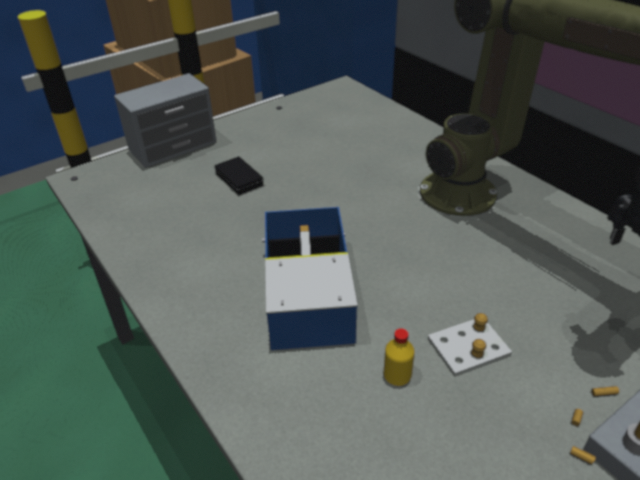

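View pics/top0.png

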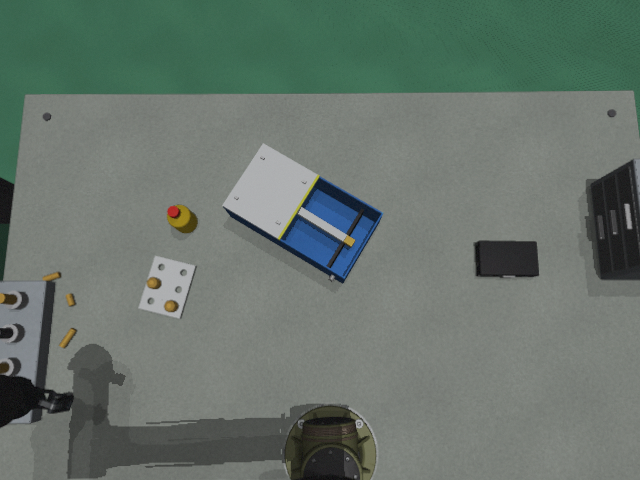

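The top picture shows the catcher with its hood at the upper left (about 270,190) and the opening at the lower right. The bar's brass end is at about (349,241). I'll zoom in for precise measuring.

```bash
cat > h.py <<'E'
import numpy as np, cv2
def ray(d,p):
    K=np.array(d["camera_matrix"]);D=np.array(d["dist_coeffs"])
    u=cv2.undistortPoints(np.array([[p]],float),K,D)[0,0]
    v=np.array(d["orientation"])@np.array([u[0],-u[1],-1]);return np.array(d["eye"]),v
def atz(d,p,z):
    e,v=ray(d,p);return e+v*(z-e[2])/v[2]
def proj(d,P):
    R=np.array(d["orientation"]);q=(np.atleast_2d(P)-np.array(d["eye"]))@R
    q=q*[1,-1,-1]
    return cv2.projectPoints(q,np.zeros(3),np.zeros(3),np.array(d["camera_matrix"]),np.array(d["dist_coeffs"]))[0][:,0]
E
python3 - <<'E'
from station import r
from h import *
import cv2
im=cv2.imread("pics/top0.png")
c=im[130:290,210:400]; cv2.imwrite("pics/topz.png",cv2.resize(c,None,fx=4,fy=3.75,interpolation=cv2.INTER_CUBIC)[:600,:800])
im=cv2.imread("pics/scene0.png")
c=im[200:360,250:370]; cv2.imwrite("pics/scz.png",cv2.resize(c,None,fx=3.75,fy=3.75,interpolation=cv2.INTER_CUBIC))
d=r.read_camera("top")
x=r.silhouettes("top","catcher")
for q in x[:2]:
    m=q["region"].astype(np.uint8); print(q["conf"],m.sum(),cv2.minAreaRect(np.argwhere(m)[:,::-1].astype(np.float32)))
x=r.silhouettes("top","bar_center")
for q in x[:2]:
    m=q["region"].astype(np.uint8); print(q["conf"],m.sum(),cv2.boxPoints(cv2.minAreaRect(np.argwhere(m)[:,::-1].astype(np.float32))))
E
```

```text
0.88 595 [[295.5281  213.95508]
 [300.8652  205.41574]
 [354.70792 239.06741]
 [349.37082 247.60675]]
```

View pics/topz.png

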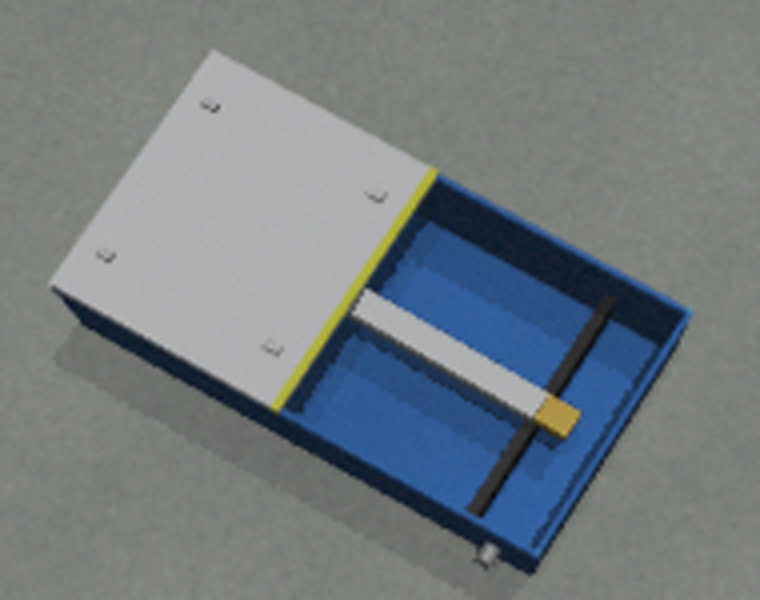

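View pics/scz.png

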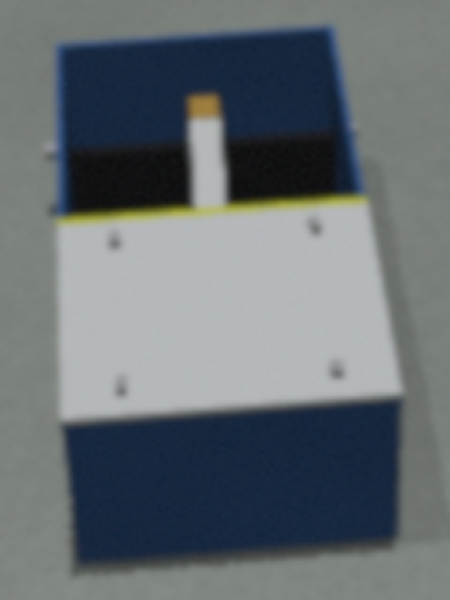

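```bash
cat > fit.py <<'E'
from station import r
from h import *
from scipy.optimize import least_squares
T=r.read_camera("top");S=r.read_camera("scene")
zt=lambda u,v:(210+(u+.5)/4-.5,130+(v+.5)/3.75-.5)
zs=lambda u,v:(250+(u+.5)/3.75-.5,200+(v+.5)/3.75-.5)
# catcher pts: (cam,pixel,local)
C=[("T",zt(213,50),(.094,.176,.122)),("T",zt(437,170),(.094,.010,.122)),("T",zt(52,287),(-.094,.176,.122)),("T",zt(277,411),(-.094,.010,.122)),
("T",zt(690,313),(.094,-.172,.118)),("T",zt(536,557),(-.094,-.172,.118)),
("S",zs(56,219),(.094,.010,.122)),("S",zs(367,200),(-.094,.010,.122)),("S",zs(62,422),(.094,.176,.122)),("S",zs(401,396),(-.094,.176,.122)),("S",zs(57,44),(.094,-.172,.118)),("S",zs(333,28),(-.094,-.172,.118))]
cam={"T":T,"S":S}
def W(p,l):
    c,s=np.cos(p[2]),np.sin(p[2]);x,y,z=l
    return [p[0]+c*x-s*y,p[1]+s*x+c*y,z]
def res(p,A):return np.concatenate([proj(cam[k],W(p,l))[0]-u for k,u,l in A])
p0=[.5,.05,-1.0]
for a in ([.5,.05,-1.0],[.5,.05,-.5],[.5,.05,.5]):
    f=least_squares(res,a,args=(C,),loss="soft_l1"); print(f.cost,f.x,np.degrees(f.x[2]))
    if a[2]==-1.0 or f.cost<b.cost:b=f
print(res(b.x,C).reshape(-1,2).round(1).tolist())
for k in "TS":
  A=[c for c in C if c[0]==k]; print(k,least_squares(res,b.x,args=(A,)).x)
h=.010
B=[("T",zt(581,413),(h,-.150,.086)),("T",zt(567,438),(-h,-.150,.086)),("T",zt(549,395),(h,-.126,.086)),("T",zt(535,416),(-h,-.126,.086)),
("S",zs(187,95),(h,-.150,.086)),("S",zs(220,94),(-h,-.150,.086)),("S",zs(187,119),(h,-.126,.086)),("S",zs(222,117),(-h,-.126,.086)),]
g=least_squares(res,b.x,args=(B,)); print("bar",g.x,np.degrees(g.x[2]));print(res(g.x,B).reshape(-1,2).round(1).tolist())
for k in "TS":
  A=[c for c in B if c[0]==k]; print(k,least_squares(res,g.x,args=(A,)).x)
# with yaw from top long edges
for u in [(368,290),(352,312)]: print(atz(T,zt(*u),.086))
for u in [(549,395),(535,416)]: print(atz(T,zt(*u),.086))
c,s=np.cos(b.x[2]),np.sin(b.x[2]);d=g.x[:2]-b.x[:2];print("bar in catcher",c*d[0]+s*d[1],-s*d[0]+c*d[1],g.x[2]-b.x[2])
E
python3 fit.py
```

```text
3.532127344471628 [ 0.58204623  0.06556178 -0.54842284] -31.422313986481498
3.532127344471538 [ 0.58204623  0.06556178 -0.54842284] -31.42231398756457
3.5321273444716774 [ 0.58204623  0.06556178 -0.54842284] -31.42231398156887
[[-0.2, -0.7], [0.4, 0.1], [-1.2, -1.6], [0.0, -0.2], [0.9, -0.7], [0.1, -0.1], [0.7, 0.1], [0.2, -0.7], [-0.1, -0.3], [0.7, -0.3], [-0.1, -0.0], [0.7, -0.7]]
T [ 0.5807376   0.06555478 -0.54561137]
S [ 0.5831747   0.06586271 -0.54899882]
bar [ 0.58531362  0.06726    -0.57779439] -33.10518018302079
[[0.6, -0.4], [-0.2, -0.4], [0.4, -0.7], [-0.4, 0.4], [0.7, 0.1], [-0.2, 0.0], [1.0, -0.3], [-0.4, -0.2]]
T [ 0.58403217  0.06795799 -0.57245218]
S [ 0.58672258  0.06666569 -0.58358415]
[0.59557004 0.07016744 0.086     ]
[0.58045163 0.0801618  0.086     ]
[ 0.52311787 -0.04265624  0.086     ]
[ 0.50900044 -0.03377525  0.086     ]
bar in catcher 0.0019028676856365054 0.003152598354309344 -0.02937155598122143
```

```bash
cat > g.py <<'E'
from station import r
from h import *
from scipy.spatial.transform import Rotation as Ro
A=-.5755
U=np.array([-np.sin(A),np.cos(A),0])   # bar +y
def Rt(th=0): # tool orientation, bar raised at -y end by th deg
    z=np.array([-np.cos(A),-np.sin(A),0]); x=np.array([0,0,-1.])
    M=np.column_stack([x,np.cross(z,x),z])
    # tilt: bar +y dir goes downward
    n=np.cross(U,[0,0,1]); n/=np.linalg.norm(n)
    return Ro.from_rotvec(-np.radians(th)*n).as_matrix()@M
def rows(pos,R,n=5,total=None,s=None):
    s=s or r.state(); p=np.array(s["tool_pos"]);Q=np.array(s["ee_rot"]); total=total or n
    t=Q.T@(np.array(pos)-p)/.3; w=Ro.from_matrix(Q.T@R).as_rotvec()/np.radians(45)
    print("t",s["time_s"],"pos",p.round(4),"F",np.round(s["wrist_force"],1),"w",round(s["width"],4),"dist mm",np.linalg.norm(t)*300,"deg",np.linalg.norm(w)*45)
    for i in range(1,n+1): print([round(float(v),3) for v in np.r_[t,w]*i/total],",")
G=np.array([.5853,.0673,.076])-.075*U
E
python3 -c "
from g import *
print(G,Rt(),Rt(20))
rows([G[0],G[1],.2],Rt(),5,17)"
```

```text
[0.54448093 0.00438098 0.076     ] [[ 0.         -0.54425432 -0.83892028]
 [ 0.         -0.83892028  0.54425432]
 [-1.          0.          0.        ]] [[-1.86145940e-01 -5.11431767e-01 -8.38920280e-01]
 [-2.86927634e-01 -7.88327197e-01  5.44254319e-01]
 [-9.39692621e-01  3.42020143e-01 -3.80650739e-17]]
t 1.75 pos [0.1726 0.5746 0.2313] F [-0.8  0.1  0.2] w 0.0852 dist mm 681.5228916431961 deg 106.25616898891205
[0.006, 0.102, 0.086, 0.139, 0.0, -0.0] ,
[0.012, 0.204, 0.172, 0.278, 0.0, -0.0] ,
[0.018, 0.306, 0.258, 0.417, 0.0, -0.0] ,
[0.025, 0.408, 0.344, 0.556, 0.0, -0.0] ,
[0.031, 0.51, 0.431, 0.694, 0.0, -0.0] ,
```

Emit:
{"op": "step_arm", "data": {"steps": [[0.0, 0.102, 0.086, 0.139, 0, 0], [0.0, 0.204, 0.172, 0.278, 0, 0], [0.0, 0.306, 0.258, 0.417, 0, 0], [0.0, 0.408, 0.344, 0.556, 0, 0], [0.0, 0.51, 0.43, 0.69, 0, 0]], "claw": 80, "force": 100}}

```text
time_s: 2.17
tool_pos: [0.2826, 0.4054, 0.2314]
ee_rot: [[0.0, 0.669, -0.744], [0.0, -0.744, -0.669], [-1.0, -0.0, -0.0]]
wrist_force: [1.3, 1.4, 0.8]
width: 0.0686
```

```bash
python3 -c "
from g import *
rows([G[0],G[1],.22],Rt(),5,13)"
```

```text
t 2.1667 pos [0.2826 0.4054 0.2314] F [1.3 1.4 0.8] w 0.0686 dist mm 479.11021835948185 deg 74.93072455135172
[0.003, 0.121, 0.019, 0.128, -0.0, 0.0] ,
[0.006, 0.243, 0.038, 0.256, -0.0, 0.0] ,
[0.009, 0.364, 0.056, 0.384, -0.0, 0.0] ,
[0.012, 0.485, 0.075, 0.512, -0.0, 0.0] ,
[0.015, 0.607, 0.094, 0.64, -0.0, 0.0] ,
```

Emit:
{"op": "step_arm", "data": {"steps": [[0.0, 0.121, 0.019, 0.128, 0, 0], [0.0, 0.243, 0.038, 0.256, 0, 0], [0.0, 0.364, 0.056, 0.384, 0, 0], [0.0, 0.485, 0.075, 0.512, 0, 0], [0.0, 0.607, 0.094, 0.64, 0, 0]]}}

```text
time_s: 2.58
tool_pos: [0.3839, 0.2495, 0.2318]
ee_rot: [[0.001, 0.223, -0.975], [0.001, -0.975, -0.223], [-1.0, -0.001, -0.001]]
wrist_force: [0.9, 0.6, 0.5]
width: 0.0682
```

```bash
python3 -c "
from g import *
rows([G[0],G[1],.22],Rt(),5,8)"
```

```text
t 2.5833 pos [0.3839 0.2495 0.2318] F [0.9 0.6 0.5] w 0.0682 dist mm 293.288016395881 deg 45.87493813545368
[0.005, 0.115, -0.042, 0.127, -0.0, 0.0] ,
[0.01, 0.229, -0.085, 0.255, -0.0, 0.0] ,
[0.015, 0.344, -0.127, 0.382, -0.0, 0.001] ,
[0.019, 0.458, -0.17, 0.51, -0.0, 0.001] ,
[0.024, 0.573, -0.212, 0.637, -0.001, 0.001] ,
```

Emit:
{"op": "step_arm", "data": {"steps": [[0.0, 0.115, -0.042, 0.127, 0, 0], [0.01, 0.229, -0.085, 0.255, 0, 0], [0.01, 0.344, -0.127, 0.382, 0, 0], [0.02, 0.458, -0.17, 0.51, 0, 0], [0.02, 0.573, -0.212, 0.637, 0, 0]]}}

```text
time_s: 3.0
tool_pos: [0.4849, 0.0945, 0.2256]
ee_rot: [[0.001, -0.276, -0.961], [0.002, -0.961, 0.276], [-1.0, -0.002, -0.001]]
wrist_force: [0.9, 1.2, 0.2]
width: 0.0686
```

```bash
python3 -c "
from g import *
rows([G[0],G[1],.22],Rt(),5,5)"
```

```text
t 3.0 pos [0.4849 0.0945 0.2256] F [0.9 1.2 0.2] w 0.0686 dist mm 108.16497565748797 deg 16.93219056304572
[0.004, 0.047, -0.055, 0.075, -0.0, 0.001] ,
[0.007, 0.093, -0.11, 0.151, -0.0, 0.001] ,
[0.011, 0.14, -0.164, 0.226, -0.0, 0.002] ,
[0.015, 0.187, -0.219, 0.301, -0.0, 0.002] ,
[0.018, 0.234, -0.274, 0.376, -0.0, 0.003] ,
```

Emit:
{"op": "step_arm", "data": {"steps": [[0.0, 0.06, -0.07, 0.094, 0, 0], [0.01, 0.117, -0.137, 0.188, 0, 0], [0.015, 0.175, -0.206, 0.282, 0, 0.002], [0.018, 0.234, -0.274, 0.376, 0, 0.003], [0.018, 0.234, -0.274, 0.376, 0, 0.003]]}}

```text
time_s: 3.42
tool_pos: [0.5456, 0.001, 0.219]
ee_rot: [[-0.002, -0.55, -0.835], [-0.002, -0.835, 0.55], [-1.0, 0.002, 0.0]]
wrist_force: [-0.9, 1.2, -0.1]
width: 0.0682
```

```bash
python3 -c "
from g import *
d=r.read_camera('wrist');im=d['image'][:,:,::-1].copy()
cv2.imwrite('pics/w1r.png',im)
B=np.array([.5853,.0673,0]);X=np.array([U[1],-U[0],0])
for s in (-.15,-.126,-.05):
  for h in(-.01,.01):
    q=proj(d,B+s*U+h*X+[0,0,.086])[0];print(s,h,q);cv2.circle(im,tuple(int(round(v)) for v in q),2,(0,0,255),-1)
for q in ['bar_open_end','hood_edge']:
  print(q,[(x['conf'],x['point'][0]*640,x['point'][1]*480) for x in r.tip_of('wrist',q)[:1]])
cv2.imwrite('pics/w1.png',im)
rows([G[0],G[1],.13],Rt(),5,5)"
```

```text
-0.15 -0.01 [332.83816051 131.46322468]
-0.15 0.01 [304.36094792 131.67719179]
-0.126 -0.01 [332.70612211 166.11069623]
-0.126 0.01 [304.86863108 166.31710125]
-0.05 -0.01 [332.25847844 266.15232517]
-0.05 0.01 [306.37433356 266.33627967]
bar_open_end [(0.71, 315.00800000000004, 132.384)]
hood_edge [(0.83, 327.168, 354.624)]
t 3.5667 pos [0.5444 0.0042 0.2199] F [-0.8  0.9  1.1] w 0.068 dist mm 89.938788827321 deg 0.01969665346202871
[0.06, -0.0, 0.0, 0.0, -0.0, -0.0] ,
[0.12, -0.0, 0.0, 0.0, -0.0, -0.0] ,
[0.18, -0.0, 0.0, 0.0, -0.0, -0.0] ,
[0.24, -0.001, 0.0, 0.0, -0.0, -0.0] ,
[0.3, -0.001, 0.0, 0.0, -0.0, -0.0] ,
```

View pics/w1.png

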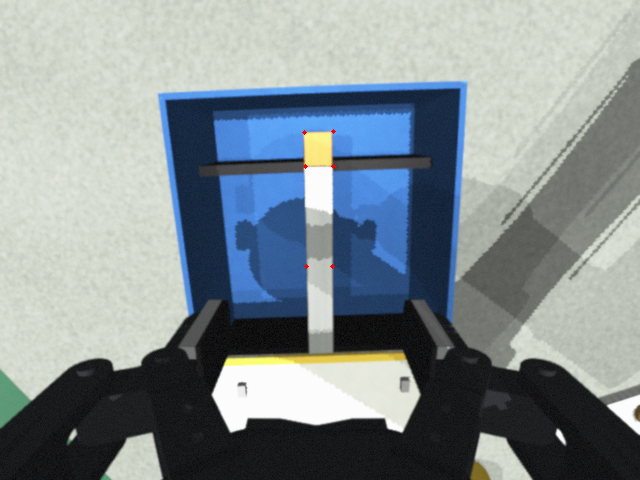

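The wrist view agrees with the fit within about 1 px: the bar end is at (319,132) and the hood edge at row 355. Descending now.

Emit:
{"op": "step_arm", "data": {"steps": [[0.06, 0, 0, 0, 0, 0], [0.13, 0, 0, 0, 0, 0], [0.21, 0, 0, 0, 0, 0], [0.29, 0, 0, 0, 0, 0], [0.34, 0, 0, 0, 0, 0]]}}

```text
time_s: 3.98
tool_pos: [0.5431, 0.0053, 0.1156]
ee_rot: [[-0.002, -0.542, -0.84], [0.0, -0.84, 0.542], [-1.0, 0.001, 0.002]]
wrist_force: [0.2, -0.6, -0.0]
width: 0.0686
```

```bash
python3 -c "
from g import *
rows([G[0],G[1],.057],Rt(),4,4)"
```

```text
t 3.9833 pos [0.5431 0.0053 0.1156] F [ 0.2 -0.6 -0. ] w 0.0686 dist mm 58.61515122308916 deg 0.18979357327960247
[0.049, -0.0, -0.001, 0.001, 0.001, -0.0] ,
[0.098, -0.0, -0.003, 0.002, 0.001, -0.001] ,
[0.146, -0.0, -0.004, 0.002, 0.002, -0.001] ,
[0.195, -0.0, -0.006, 0.003, 0.002, -0.001] ,
```

Emit:
{"op": "step_arm", "data": {"steps": [[0.05, 0, 0, 0, 0, 0], [0.1, 0, -0.003, 0, 0, 0], [0.15, 0, -0.005, 0, 0, 0], [0.193, 0, -0.006, 0, 0, 0], [0.193, 0, -0.006, 0, 0, 0]]}}

```text
time_s: 4.4
tool_pos: [0.5427, 0.005, 0.0549]
ee_rot: [[-0.006, -0.541, -0.841], [-0.0, -0.841, 0.541], [-1.0, 0.003, 0.005]]
wrist_force: [-0.6, -0.2, -0.8]
width: 0.0681
```

```bash
python3 -c "
from g import *
d=r.read_camera('wrist');cv2.imwrite('pics/w2.png',d['image'][:,:,::-1])
rows([G[0],G[1],.057],Rt(),1,1)"
```

```text
t 4.45 pos [0.5435 0.0048 0.0566] F [0.5 0.2 1.1] w 0.0683 dist mm 1.1299101576863462 deg 0.3331129302064136
[-0.001, -0.001, -0.004, 0.005, 0.004, -0.003] ,
```

View pics/w2.png

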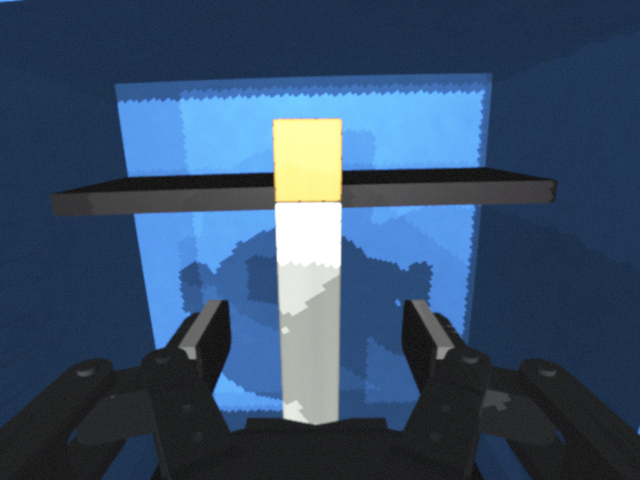

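The bar (columns 278–340) lies almost midway between the fingers (220 and 412). Close, with a 1.5 mm correction.

Emit:
{"op": "step_arm", "data": {"steps": [[0, 0, -0.005, 0.005, 0.004, -0.003], [0, 0, -0.005, 0.005, 0.004, -0.003]]}}

```text
time_s: 4.62
tool_pos: [0.5454, 0.0043, 0.0579]
ee_rot: [[0.002, -0.544, -0.839], [0.0, -0.839, 0.544], [-1.0, -0.001, -0.001]]
wrist_force: [-0.8, -0.1, -0.4]
width: 0.0685
```

Emit:
{"op": "step_arm", "data": {"steps": [[0, 0, 0, 0, 0, 0], [0, 0, 0, 0, 0, 0], [0, 0, 0, 0, 0, 0], [0, 0, 0, 0, 0, 0], [0, 0, 0, 0, 0, 0]], "claw": 0, "force": 110}}

```text
time_s: 5.03
tool_pos: [0.5457, 0.0043, 0.0586]
ee_rot: [[0.002, -0.544, -0.839], [0.0, -0.839, 0.544], [-1.0, -0.001, -0.002]]
wrist_force: [-0.5, -0.1, 3.5]
width: 0.0182
```

Emit:
{"op": "step_arm", "data": {"steps": [[0, 0, 0, 0, 0, 0], [0, 0, 0, 0, 0, 0], [0, 0, 0, 0, 0, 0]]}}

```text
time_s: 5.28
tool_pos: [0.5457, 0.0043, 0.0586]
ee_rot: [[0.003, -0.544, -0.839], [0.0, -0.839, 0.544], [-1.0, -0.002, -0.002]]
wrist_force: [-0.7, 0.8, 1.0]
width: 0.0183
```

```bash
cat >> g.py <<'E'
# bar frame relative: grasp held at s=-75mm; pivot over rib y=+40 (s=.037), bottom face
def tcp(th,lift,pull):
    """TCP for bar rotated th about pivot at bottom face s=.037, lifted, then pulled along slant"""
    t=np.radians(th)
    C0=np.array([.5853,.0673,0])
    ax=np.cos(t)*U-np.sin(t)*np.array([0,0,1]); n=np.sin(t)*U+np.cos(t)*np.array([0,0,1])
    piv=C0+.037*U+[0,0,.066+lift]
    g=piv+ax*(-.075-.037)+n*.010-ax*pull
    return g-n*.019
E
python3 -c "
from g import *
R=Rt(20);print(R[:,0])
for a in [(0,0,0),(0,.009,0),(20,.009,0),(20,.009,.15)]: print(a,tcp(*a))
rows(tcp(0,.009,0),Rt(),4,4)"
```

```text
[-0.18614594 -0.28692763 -0.93969262]
(0, 0, 0) [0.54448093 0.00438098 0.057     ]
(0, 0.009, 0) [0.54448093 0.00438098 0.066     ]
(20, 0.009, 0) [0.54648174 0.00746506 0.10484902]
(20, 0.009, 0.15) [ 0.46976697 -0.11078402  0.15615204]
t 5.2833 pos [0.5457 0.0043 0.0586] F [-0.7  0.8  1. ] w 0.0183 dist mm 7.487371021004221 deg 0.1463801432500834
[-0.006, 0.001, 0.001, 0.0, -0.001, 0.0] ,
[-0.012, 0.001, 0.002, 0.0, -0.001, 0.001] ,
[-0.018, 0.002, 0.003, 0.0, -0.002, 0.001] ,
[-0.025, 0.002, 0.003, 0.001, -0.003, 0.002] ,
```

Bar gripped (width 18 mm). Lift it 9 mm level, then tilt about the rib point.

Emit:
{"op": "step_arm", "data": {"steps": [[-0.01, 0, 0, 0, 0, 0], [-0.02, 0, 0, 0, 0, 0], [-0.03, 0, 0, 0, 0, 0], [-0.03, 0, 0, 0, 0, 0]]}}

```text
time_s: 5.62
tool_pos: [0.5459, 0.0043, 0.0682]
ee_rot: [[0.003, -0.544, -0.839], [0.0, -0.839, 0.544], [-1.0, -0.002, -0.003]]
wrist_force: [-0.4, -0.2, -1.4]
width: 0.0181
```

```bash
python3 -c "
from g import *
d=r.read_camera('scene');cv2.imwrite('pics/s3.png',cv2.resize(d['image'][150:390,200:440,::-1],None,fx=2.5,fy=2.5))
o=np.array([.0012,0,.0016])
for th in (4,8,12,16,20):
  s=r.state();
  p=np.array(s['tool_pos']);Q=np.array(s['ee_rot'])
  print([round(float(v),3) for v in np.r_[Q.T@(tcp(th,.009,0)+o-p)/.3,Ro.from_matrix(Q.T@Rt(th)).as_rotvec()/np.radians(45)]],',')
print(s['tool_pos'],s['wrist_force'],s['width'])"
```

```text
[-0.025, 0.001, 0.0, 0.0, -0.003, 0.091] ,
[-0.051, 0.0, 0.0, 0.0, -0.003, 0.18] ,
[-0.077, -0.002, 0.0, 0.0, -0.003, 0.269] ,
[-0.103, -0.006, 0.0, 0.0, -0.003, 0.358] ,
[-0.129, -0.012, 0.0, 0.0, -0.003, 0.447] ,
[0.54577924 0.00430683 0.06783576] [-0.12965719  0.24342593 -2.20983847] 0.01821903832463245
```

View pics/s3.png

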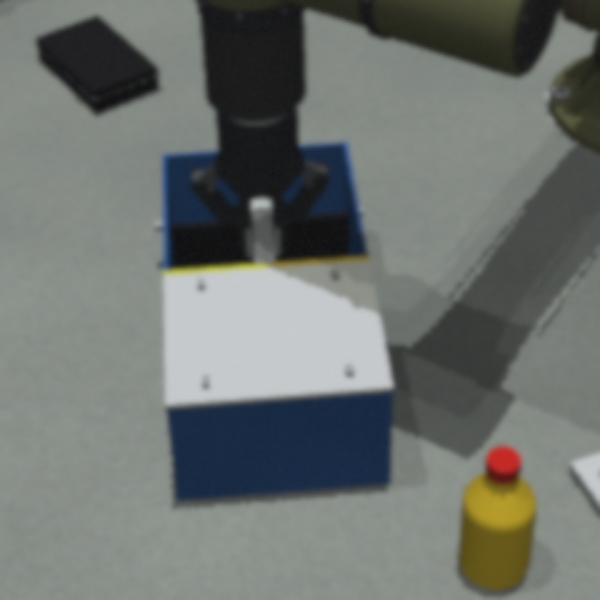

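Emit:
{"op": "step_arm", "data": {"steps": [[-0.012, 0, 0, 0, 0, 0.045], [-0.025, 0, 0, 0, 0, 0.09], [-0.038, 0, 0, 0, 0, 0.135], [-0.051, 0, 0, 0, 0, 0.18], [-0.064, -0.001, 0, 0, -0.001, 0.225]]}}

```text
time_s: 6.08
tool_pos: [0.5458, 0.0046, 0.0871]
ee_rot: [[-0.095, -0.536, -0.839], [-0.148, -0.826, 0.544], [-0.984, 0.176, -0.001]]
wrist_force: [-0.7, -0.4, -2.6]
width: 0.0183
```

```bash
cat >> g.py <<'E'
o=np.array([.0012,0,.0016])
def plan(L):
  s=r.state();p=np.array(s['tool_pos']);Q=np.array(s['ee_rot'])
  print(s['time_s'],p.round(4),np.round(s['wrist_force'],1),np.round(s['moment'],2),round(s['width'],4),'tilt',np.degrees(np.arcsin(Q[2,1])))
  for a in L: print([round(float(v),3) for v in np.r_[Q.T@(tcp(*a)+o-p)/.3,Ro.from_matrix(Q.T@Rt(a[0])).as_rotvec()/np.radians(45)]],',')
E
python3 -c "
from g import *
plan([(th,.009,0) for th in (12,14,16,18,20)])
d=r.read_camera('wrist');cv2.imwrite('pics/w4.png',d['image'][:,:,::-1])
"
```

```text
6.0833 [0.5458 0.0046 0.0871] [-0.7 -0.4 -2.6] [ 0.36 -0.28  0.  ] 0.0183 tilt 10.123015042715007
[-0.013, 0.001, 0.0, -0.0, -0.002, 0.042] ,
[-0.026, 0.002, 0.0, -0.0, -0.002, 0.086] ,
[-0.039, 0.002, 0.0, -0.0, -0.002, 0.131] ,
[-0.053, 0.001, 0.0, -0.0, -0.002, 0.175] ,
[-0.066, 0.0, -0.0, -0.0, -0.002, 0.219] ,
```

View pics/w4.png

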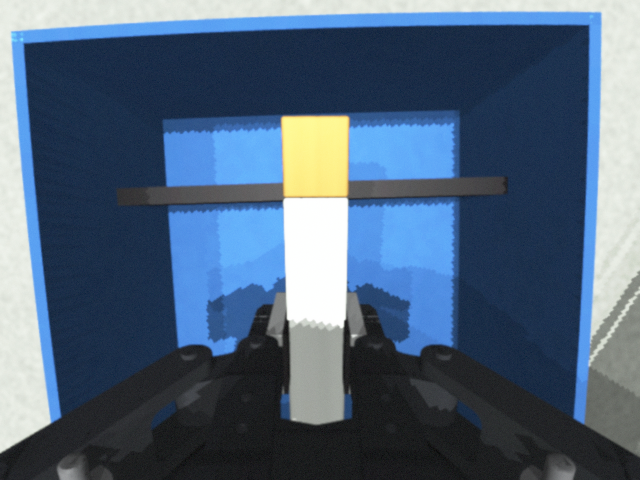

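The bar still sits unrotated in the pads (brass end at rows 116–197, as before), and the force is about its weight. Continuing the tilt.

Emit:
{"op": "step_arm", "data": {"steps": [[-0.013, 0, 0, 0, 0, 0.042], [-0.026, 0.001, 0, 0, -0.002, 0.086], [-0.039, 0.001, 0, 0, -0.002, 0.131], [-0.053, 0.001, 0, 0, -0.002, 0.175], [-0.066, 0, 0, 0, -0.002, 0.219]]}}

```text
time_s: 6.55
tool_pos: [0.5482, 0.0081, 0.1067]
ee_rot: [[-0.187, -0.51, -0.839], [-0.289, -0.788, 0.544], [-0.939, 0.344, 0.0]]
wrist_force: [0.9, -0.5, -1.8]
width: 0.0178
```

```bash
python3 -c "
from g import *
plan([(20,.009,p) for p in (.01,.025,.04,.055,.07)])
d=r.read_camera('wrist');cv2.imwrite('pics/w5.png',d['image'][:,:,::-1])
d=r.read_camera('scene');cv2.imwrite('pics/s5.png',cv2.resize(d['image'][150:390,200:440,::-1],None,fx=2.5,fy=2.5))
"
```

```text
6.55 [0.5482 0.0081 0.1067] [ 0.9 -0.5 -1.8] [ 0.85 -0.6   0.01] 0.0178 tilt 20.136631039944096
[0.002, 0.035, 0.0, 0.001, -0.0, -0.003] ,
[0.002, 0.085, 0.0, 0.001, -0.0, -0.003] ,
[0.002, 0.135, 0.0, 0.001, -0.0, -0.003] ,
[0.002, 0.185, 0.0, 0.001, -0.0, -0.003] ,
[0.002, 0.235, 0.0, 0.001, -0.0, -0.003] ,
```

View pics/w5.png

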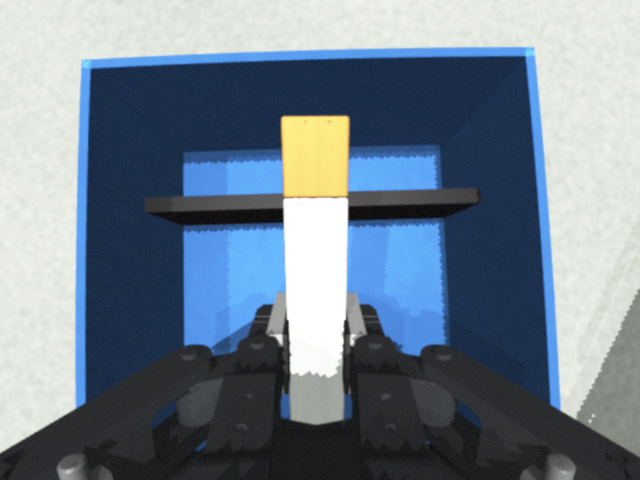

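View pics/s5.png

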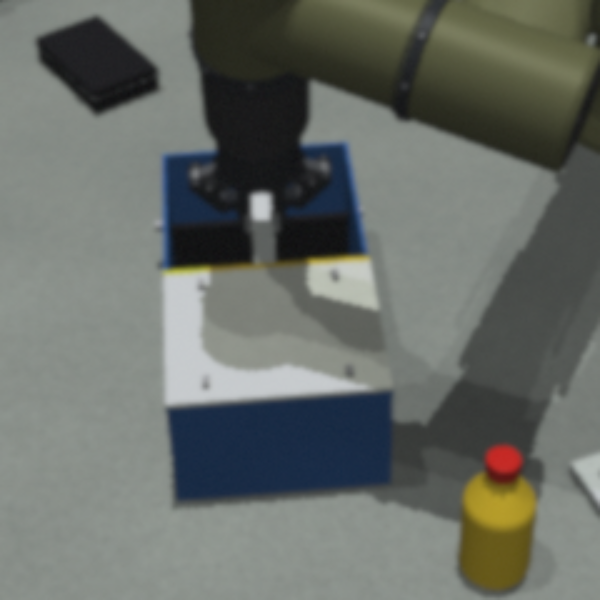

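No slip in the pads, and the bar's end is above the wall. Drawing it out along the slant.

Emit:
{"op": "step_arm", "data": {"steps": [[0.001, 0.02, 0, 0, 0, 0], [0.002, 0.055, 0, 0, 0, -0.003], [0.002, 0.1, 0, 0, 0, -0.003], [0.002, 0.145, 0, 0, 0, -0.003], [0.002, 0.185, 0, 0, 0, -0.003]]}}

```text
time_s: 7.07
tool_pos: [0.5191, -0.037, 0.1257]
ee_rot: [[-0.185, -0.511, -0.839], [-0.286, -0.789, 0.544], [-0.94, 0.341, -0.0]]
wrist_force: [0.6, -1.1, -1.7]
width: 0.0181
```

```bash
python3 -c "
from g import *
plan([(20,.009,p) for p in (.065,.08,.095,.11,.122)])
d=r.read_camera('wrist');cv2.imwrite('pics/w6.png',d['image'][:,:,::-1])
"
```

```text
7.0667 [ 0.5191 -0.037   0.1257] [ 0.6 -1.1 -1.7] [ 0.86 -0.56  0.03] 0.0181 tilt 19.927606962424708
[-0.0, 0.029, 0.001, 0.001, -0.001, 0.002] ,
[-0.0, 0.079, 0.001, 0.001, -0.001, 0.002] ,
[-0.0, 0.129, 0.001, 0.001, -0.001, 0.002] ,
[-0.0, 0.179, 0.001, 0.001, -0.001, 0.002] ,
[-0.0, 0.219, 0.001, 0.001, -0.001, 0.002] ,
```

View pics/w6.png

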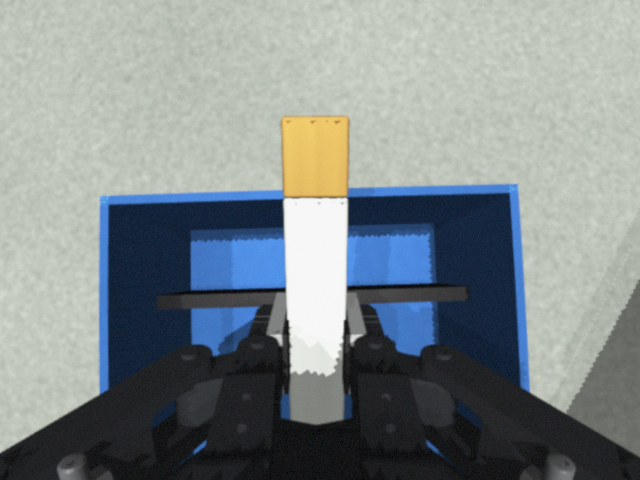

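Emit:
{"op": "step_arm", "data": {"steps": [[0, 0.035, 0, 0, 0, 0], [0, 0.079, 0, 0, 0, 0.002], [0, 0.129, 0, 0, 0, 0.002], [0, 0.179, 0, 0, 0, 0.002], [0, 0.219, 0, 0, 0, 0.002]]}}

```text
time_s: 7.53
tool_pos: [0.4841, -0.0913, 0.1501]
ee_rot: [[-0.185, -0.512, -0.839], [-0.287, -0.788, 0.545], [-0.94, 0.342, -0.002]]
wrist_force: [0.3, -1.1, -1.3]
width: 0.0187
```

```bash
python3 -c "
from g import *
plan([(20,.009,p) for p in (.13,.145,.16,.172,.172)])
d=r.read_camera('scene');cv2.imwrite('pics/s7.png',cv2.resize(d['image'][120:360,200:440,::-1],None,fx=2.5,fy=2.5))
"
```

```text
7.5333 [ 0.4841 -0.0913  0.1501] [ 0.3 -1.1 -1.3] [ 0.85 -0.56 -0.01] 0.0187 tilt 19.971477784822582
[0.003, 0.016, 0.001, -0.001, -0.002, 0.001] ,
[0.003, 0.066, 0.001, -0.001, -0.002, 0.001] ,
[0.003, 0.116, 0.001, -0.001, -0.002, 0.001] ,
[0.003, 0.156, 0.001, -0.001, -0.002, 0.001] ,
[0.003, 0.156, 0.001, -0.001, -0.002, 0.001] ,
```

View pics/s7.png

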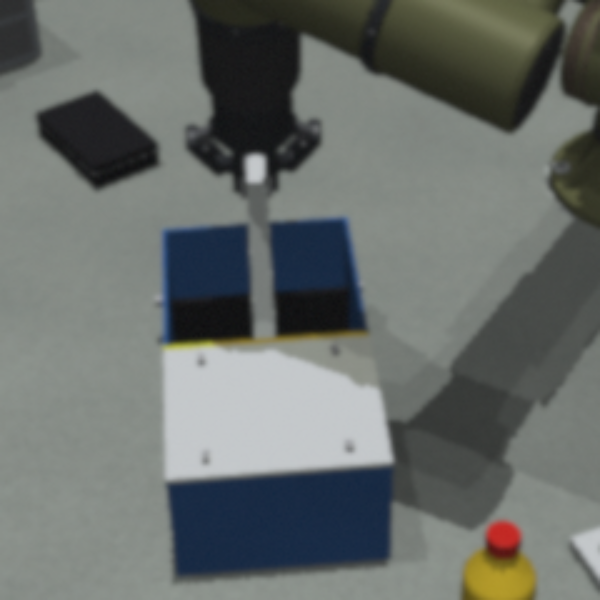

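The bar is sliding out cleanly under the hood edge (about (262,335) in the crop). Finishing the pull.

Emit:
{"op": "step_arm", "data": {"steps": [[0, 0.035, 0, 0, 0, 0], [0.002, 0.08, 0, 0, 0, 0], [0.002, 0.125, 0, 0, 0, 0], [0.002, 0.165, 0, 0, 0, 0], [0.002, 0.165, 0, 0, 0, 0]]}}

```text
time_s: 8.0
tool_pos: [0.4574, -0.1331, 0.1688]
ee_rot: [[-0.183, -0.515, -0.837], [-0.287, -0.787, 0.546], [-0.94, 0.34, -0.004]]
wrist_force: [0.8, 0.3, -0.8]
width: 0.0182
```

```bash
python3 -c "
from g import *
plan([(20,.009,.175)])
s=r.state();rows(np.array(s['tool_pos'])+[0,0,.12],Rt(20),5,5)
d=r.read_camera('scene');cv2.imwrite('pics/s8.png',cv2.resize(d['image'][120:360,200:440,::-1],None,fx=2.5,fy=2.5))
"
```

```text
8.0 [ 0.4574 -0.1331  0.1688] [ 0.8  0.3 -0.8] [ 0.93 -0.64  0.03] 0.0182 tilt 19.903606751781414
[0.005, -0.011, 0.003, -0.005, -0.003, 0.002] ,
t 8.0 pos [ 0.4574 -0.1331  0.1688] F [ 0.8  0.3 -0.8] w 0.0182 dist mm 119.99999999999996 deg 0.28459912418803673
[-0.075, 0.027, -0.0, -0.001, -0.001, 0.0] ,
[-0.15, 0.054, -0.001, -0.002, -0.001, 0.001] ,
[-0.226, 0.082, -0.001, -0.003, -0.002, 0.001] ,
[-0.301, 0.109, -0.001, -0.004, -0.003, 0.002] ,
[-0.376, 0.136, -0.002, -0.005, -0.003, 0.002] ,
```

View pics/s8.png

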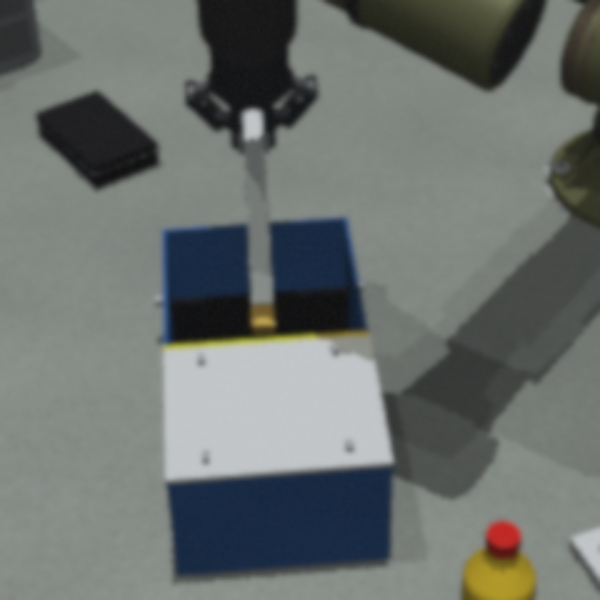

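The hood-side brass end (263,315) is fully in the opening, with about 24 mm margin calculated. Lift straight up, then further.

Emit:
{"op": "step_arm", "data": {"steps": [[-0.04, 0.018, 0, 0, 0, 0], [-0.11, 0.045, 0, 0, 0, 0], [-0.19, 0.074, 0, 0, 0, 0], [-0.26, 0.1, 0, 0, 0, 0], [-0.33, 0.125, 0, 0, 0, 0]]}}

```text
time_s: 8.47
tool_pos: [0.4567, -0.1335, 0.2762]
ee_rot: [[-0.182, -0.515, -0.838], [-0.287, -0.787, 0.546], [-0.94, 0.34, -0.004]]
wrist_force: [0.7, -0.0, -1.6]
width: 0.0184
```

```bash
python3 -c "
from g import *
plan([])
p=r.state()['tool_pos'];rows([p[0],p[1],.36],Rt(20),5,5)
d=r.read_camera('scene');cv2.imwrite('pics/s9.png',cv2.resize(d['image'][80:360,160:440,::-1],None,fx=2,fy=2))
"
```

```text
8.4667 [ 0.4567 -0.1335  0.2762] [ 0.7 -0.  -1.6] [ 0.9  -0.63 -0.03] 0.0184 tilt 19.87995908785556
t 8.4667 pos [ 0.4567 -0.1335  0.2762] F [ 0.7 -0.  -1.6] w 0.0184 dist mm 83.82215101575574 deg 0.2950522016430222
[-0.053, 0.019, -0.0, -0.001, -0.001, 0.001] ,
[-0.105, 0.038, -0.0, -0.002, -0.002, 0.001] ,
[-0.158, 0.057, -0.001, -0.003, -0.002, 0.002] ,
[-0.21, 0.076, -0.001, -0.004, -0.003, 0.002] ,
[-0.263, 0.095, -0.001, -0.004, -0.004, 0.003] ,
```

View pics/s9.png

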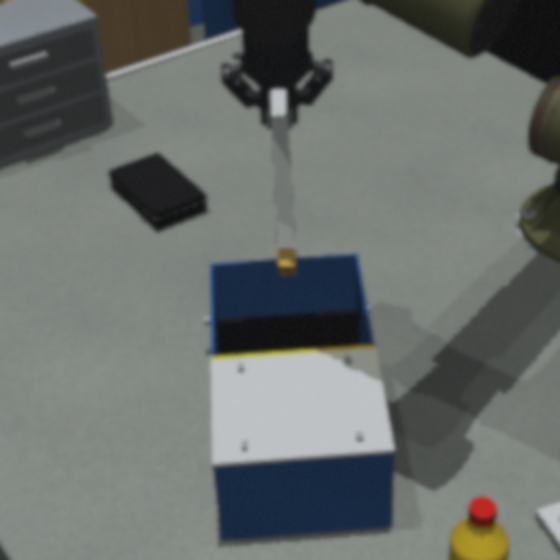

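Emit:
{"op": "step_arm", "data": {"steps": [[-0.04, 0.015, 0, 0, 0, 0], [-0.1, 0.036, 0, 0, 0, 0], [-0.17, 0.062, 0, 0, 0, 0], [-0.24, 0.087, 0, 0, 0, 0], [-0.28, 0.102, 0, 0, 0, 0]]}}

```text
time_s: 8.93
tool_pos: [0.4568, -0.134, 0.3738]
ee_rot: [[-0.173, -0.518, -0.838], [-0.288, -0.787, 0.546], [-0.942, 0.336, -0.013]]
wrist_force: [0.3, -0.1, -1.8]
width: 0.0182
```

Emit:
{"op": "step_arm", "data": {"steps": [[0, 0, 0, 0, 0, 0], [0, 0, 0, 0, 0, 0], [0, 0, 0, 0, 0, 0], [0, 0, 0, 0, 0, 0], [0, 0, 0, 0, 0, 0]]}}

```text
time_s: 9.35
tool_pos: [0.4566, -0.1339, 0.3727]
ee_rot: [[-0.175, -0.517, -0.838], [-0.288, -0.787, 0.546], [-0.941, 0.337, -0.011]]
wrist_force: [0.2, -0.5, -2.1]
width: 0.0181
```

```bash
python3 -c "
from g import *
plan([])
s=r.state();print(np.abs(s['joint_velocities']).max())
Q=np.array(s['ee_rot']);g=np.array(s['tool_pos'])-.019*Q[:,0]
d=r.read_camera('scene');im=d['image'][:,:,::-1].copy();
T=r.read_camera('top');it=T['image'][:,:,::-1].copy()
P=[g-Q[:,1]*.225+a*.01*Q[:,0]+b*.01*Q[:,2] for a in(-1,1) for b in(-1,1)]+[g+Q[:,1]*.075+a*.01*Q[:,0]+b*.01*Q[:,2] for a in(-1,1) for b in(-1,1)]
print('min z',min(p[2] for p in P))
for p in proj(d,np.array(P)): cv2.circle(im,tuple(int(round(v)) for v in p),1,(0,0,255),-1)
for p in proj(T,np.array(P)): cv2.circle(it,tuple(int(round(v)) for v in p),1,(0,0,255),-1)
cv2.imwrite('pics/s10.png',cv2.resize(im[40:340,160:440],None,fx=2,fy=2));cv2.imwrite('pics/t10.png',it)
"
```

```text
9.35 [ 0.4566 -0.1339  0.3727] [ 0.2 -0.5 -2.1] [ 0.89 -0.52 -0.  ] 0.0181 tilt 19.707068493408727
0.24404573643718044
min z 0.3052094108349024
```

View pics/s10.png

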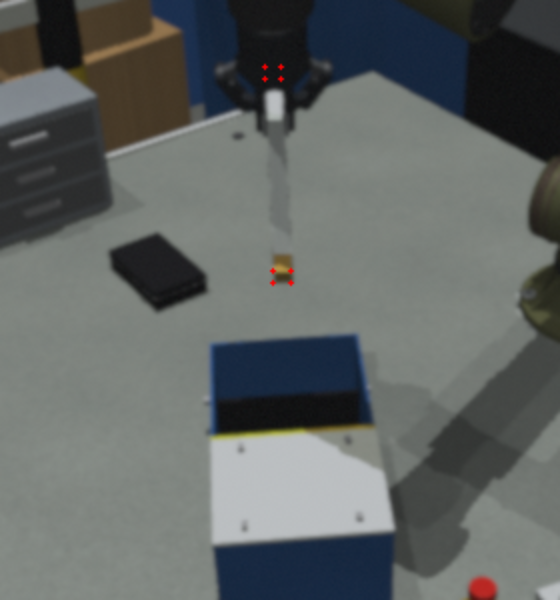

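View pics/t10.png

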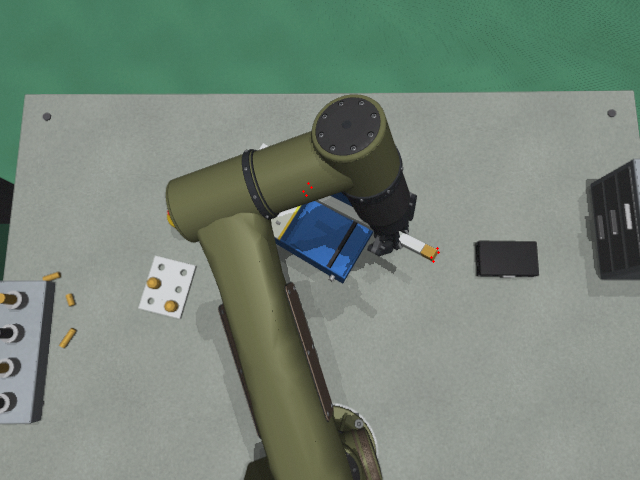

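The bar's projected corners match the pictures: the hood end at about (282,275) in the scene crop and the open end at (434,254) in the top view. Its lowest point is about 0.30 m, 18 cm above the hood. Knobs, oil and case are in place.

```bash
python3 -c "
from station import r
d=r.read_camera('scene')
for q in ['oil','gauge_case','knob_a']:
  print(q,[(round(x['conf'],2),round(x['point'][0]*640,1),round(x['point'][1]*480,1)) for x in r.tip_of('scene',q)[:2]])
print(r.hand_in())"
```

```text
oil [(0.82, 395.2, 376.6)]
gauge_case [(0.73, 238.1, 175.5)]
knob_a [(0.73, 476.0, 330.2), (0.71, 396.5, 373.8)]
the job is handed in; nothing more can be done
None
```

The bar is out of the catcher and held still in the gripper, and I have handed the job in. I gripped it 75 mm from its middle and lifted it 9 mm level. I then raised its free end 20° about the rib under the hood and drew it about 18 cm out along the slant. Last, I lifted it about 20 cm straight up.

**Last checks before handing in**
- **Clearance:** the bar's lowest point works out at about 0.305 m, roughly 18 cm above the hood. Its projected corners match the scene and top pictures to within a few pixels.
- **Grip:** it did not turn in the pads in any wrist view taken during the tilt and the pull. The width stayed at about 18 mm, a little under the bar's nominal 20 mm.
- **Contact:** the last wrist force was about 2 N, roughly the bar's weight, so it showed no sign of touching anything. The wrist moment was larger than the bar's weight explains, and of opposite sign. I put that down to the tilted gripper's own weight and did not check it.
- **Bystanders:** the oil bottle and gauge case were found within 3 px of where they started.
- **Knobs:** they stand in their holes in the last top picture. The network put only one of the two in its place in the last scene picture; its other knob report fell on the oil bottle.

The robot's clock stood at about 9.5 s of the 38 s allowed.

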